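# Seat and lock a slipped guide bar on the seam-guide bed

## Task

On the guide bed one steel guide bar has slipped out towards the robot: push it fully home against its stop, then turn its own round knob (the one above that bar) clockwise until the bar is clamped snugly and stays so, without overtightening it. The knobs stand close together: do not touch any of the other three.

Things in the scene. Friction and masses are not known exactly. Their poses are not given: they have to be found in the camera images.
- bed: Grey base plate fixed on the table, x -130..55, y -88..128 mm, top 12 mm up. Four equal lanes lie at its y = -57, -19, 19, 57 mm; the slipped bar's lane varies. Origin on the underside below the row of knobs; x along the bars from lugs to stops (away from the robot), z up. A loose bobbin, 20 mm wide, 12 high, lies on it near y = 100 mm.
- lane: The fixed lane of the slipped bar. Origin on the plate's top (12 mm up) under its knob's axis; axes as the bed's. Two side walls 22 mm high, 25 mm apart, from x -30 to 45 mm; stop block at x 45 to 53 mm, 16 mm high; bridge over the bar at x -17 to 17 mm, its top 48 mm above the table.
- guide: The slipped loose steel bar, 110 x 22 x 6 mm, about 0.15 kg, flat in its lane, 18 to 38 mm short of its stop at the start. Origin at the centre of its underside; x along it to the tip at +55 mm. The three other bars look the same but are fixed at home; once home, the lugs of all four stand in line.
- lug (a point): Centre of the upright lug at the near end of the slipped bar: 10 mm thick along x, 20 mm wide, 22 mm high, its top 28 mm above the bar's underside (40 mm above the table). The point is 50 mm behind the bar's origin, 17 mm above its underside, 29 mm above the table.
- tip (a point): Centre of the far end face of the slipped bar, 55 mm from its origin, 3 mm above its underside.
- home (a point): Where the tip meets the stop when the bar is fully home: on the lane's stop face, 45 mm beyond the knob's axis, 15 mm above the table; axes as the bed's.
- knob_grip (a point): On the axis of the knob to turn, at mid-height, 67 mm above the table; turns with it. Black fluted upright cylinder, 26 mm wide, 26 high (54 to 80 mm above the table). Neighbours stand 38 mm to either side in bed y; in bed x it is free in front and behind, so fingers fit there and can swing some 0.4 rad either way before a new grip.
- knob: The same knob; origin on its axis at its underside. Clockwise from above lowers a springy clamp pad 4 mm per rad, at first 0.8 to 5.8 mm above the bar (not known). Torque to turn: 0.06 N m free, then 0.004 N m more per N of clamping (about 80 N per rad). Snug: 0.13 to 0.22 N m while turning; when halted up to 0.12 less is felt. Let go, it stays, easing to 15 N if tighter.
- knob_a: One of the three neighbouring knobs, same shape, not to be touched; origin on its axis at its underside, 54 mm above the table.
- knob_b: Another neighbouring knob, likewise.
- knob_c: Another neighbouring knob, likewise.
Things that resemble listed ones, but are neither listed nor needed, are in the scene too. There is more than one size of the guide; the one meant has the size given above.

How it is judged:
By the outcome, as a careful person would: the job done as asked, in the order asked, and still so for the second after the job is handed in, with the robot touching nothing.
It also fails if it takes over 72 s, if anything falls off the work surface, if the arm or the gripper's body presses on something with over 40 N, if the wrist force passes 120 N, or if a joint passes its speed limit or range.

## Robot

A 7-joint arm with a two-finger parallel gripper is mounted at the origin on the work surface. World frame = base frame: x ahead of the robot, y to its left, z up, the work surface at z = 0. Lengths are in m, angles in rad, forces in N, time in s.
With the tool pointing down it reaches from about 0.4 to 0.85 m from the base axis. Payload 10.4 kg.
Tool frame: the origin (TCP) lies midway between the tips of the shut fingers; the grasp point (between the pads) lies 19 mm behind it; x points along the fingers, y is the direction in which the jaws open and shut, and the axes are right-handed (so a half turn about x gives the same grasp; the last joint's range is limited). The gripper opens to 87 mm and grips with 3 to 60 N. Pads are 19 mm wide; open, the fingers measure 117 mm over their backs; the gripper's body (75 mm by 190 mm) begins 51 mm behind the grasp point.
Start: joints at [1.118, 0.332, -0.065, 1.46, 0.022, 1.35, -0.088], TCP at [0.26, -0.568, 0.223] pointing down, gripper open.
Joint ranges: [-2.6, 2.6], [-0.5, 2.12], [-1.47, 1.34], [0.16, 2.42], [-1.27, 4.41], [0.06, 2.06], [-2.6, 2.6]. Speed limits (rad/s): [2.22, 2.22, 2.79, 2.79, 3.14, 3.14, 3.14].

## Interface

Orientations are given as a unit quaternion [x, y, z, w].
In Python, from bench import * gives the robot as it stands.
- The arm moves only by the shell command python3 -m inch 'ROWS' [FORCE]. ROWS is JSON, a list that holds one entry, the list of rows, each a list of 7 numbers: the shift along the world's x, y, z each as a share of 120 mm, from -1 to 1, then the turn, a rotation vector about the world's x, y, z each as a share of 2 pi rad, from -1 to 1, then the closure, from 0 (fully open) to 1 (shut). A call has 1 to 10 rows; each row is the pose to reach, as a shift and turn from the pose commanded when the call began, turning the shorter way round; what a row does not reach only later rows make up. A row lasts 1/10 s, in which the tool goes at most 50 mm and 8.59 degrees, less where a joint would pass 70% of its speed; a pose out of reach is approached as far as the arm can. A call with a number of a shift or a turn outside -1 to 1 is refused whole. A call with a gripper value outside its range is refused whole. The fingers move at their own pace and stop on an object; FORCE is the grip in N (left out, the last holds). Time passes only in rows, so rows that repeat a pose let the fingers close. It gives the time, the measured TCP pose, the force and the opening at its end, in the units of the state.
- read_state(): the state, without advancing time (a new reading comes with each control period).
- camera(name): name is "side" or "top"; returns the picture (480x640x3 uint8, red, green, blue); there is no depth.
- get_calibration(name): a dict with "fx", "fy", "cx", "cy" (pixels), "k1" (the pictures are not rectified: a ray, as slopes to the right and down, at radius r is drawn at 1 + k1 r^2 times it, then the intrinsics apply), "xyz" and "attitude" of the camera in the world. Camera axes: x right, y up, looking along -z (the intrinsics and any distortion apply to the point x, -y, -z); pixel columns grow to the right and rows downward; lengths in m; the calibration is good to about 2 mm. A picture is of the moment at which its call begins. get_calibration takes no time and is no camera call.
- close_job(): hands the job in, once; it reports no verdict.
The state is a dict: "time": time; "joint_positions": joint angles; "joint_vel": joint speeds; "joint_torque": joint torques, N m; "ee_pos": TCP position; "eef_rot": TCP orientation; "ft_force": force on the tool from outside, world axes, zero at the start; "torque": the same for the moment, N m; "width": finger opening in m.
Only numpy, scipy, OpenCV 4.12 (cv2) and the standard library are available. Lean on these libraries where they do the work, as an engineer would, in place of code of your own. Each camera call takes 0.05 s, during which the arm holds its last target.

## Working session

There is one attempt and no reset: what is moved stays moved. The work goes in short steps, Python scripts to look and compute and a shell command to move; the robot and the scene stay as the last step left them, time stands still between calls to the robot, and variables do not carry over. Pictures are saved under pics/ and viewed, and the job is handed in when it is done.

```bash
mkdir -p pics; ls; python3 - <<'E'
from bench import *
import cv2
for n in ("side","top"):
    im=camera(n); cv2.imwrite(f"pics/{n}0.png",im[:,:,::-1]); print(n,get_calibration(n))
s=read_state(); print(s)
E
```

```text
pics
side {'fx': 475.2964185298557, 'fy': 475.2964185298557, 'cx': 324.723773602777, 'cy': 239.56964117120677, 'k1': -0.02686679472101764, 'xyz': array([ 0.34818942, -0.49511224,  0.55022841]), 'attitude': array([ 0.41096659, -0.07021537, -0.14398079,  0.89746632])}
top {'fx': 590.9382425813537, 'fy': 590.9382425813537, 'cx': 316.4435245086107, 'cy': 228.16403908419105, 'k1': 0.060949929774265554, 'xyz': array([0.39387967, 0.01509417, 0.9617344 ]), 'attitude': array([ 0.06592872, -0.04029723, -0.69956153,  0.71038244])}
{'time': 0.1, 'joint_positions': array([ 1.11838374,  0.33277473, -0.06468096,  1.46083834,  0.02162099,
        1.34990375, -0.08852462]), 'joint_vel': array([ 0.00011885, -0.00116818,  0.00012638, -0.00280013,  0.00059431,
       -0.00024788,  0.00094715]), 'joint_torque': array([ 1.49012361e-03, -6.24546647e+01,  2.49068864e-02, -3.90716493e+01,
       -6.13420852e-02,  3.65625112e-02,  1.22607912e-04]), 'ee_pos': array([ 0.26027712, -0.56785431,  0.22186373]), 'eef_rot': array([-0.6907212 , -0.15120514,  0.69096296, -0.1503709 ]), 'ft_force': array([-0.36104968,  0.60714433, -0.59549552]), 'torque': array([-0.02239357,  0.00359242, -0.00291928]), 'width': 0.08738318270564514}
```

View pics/side0.png

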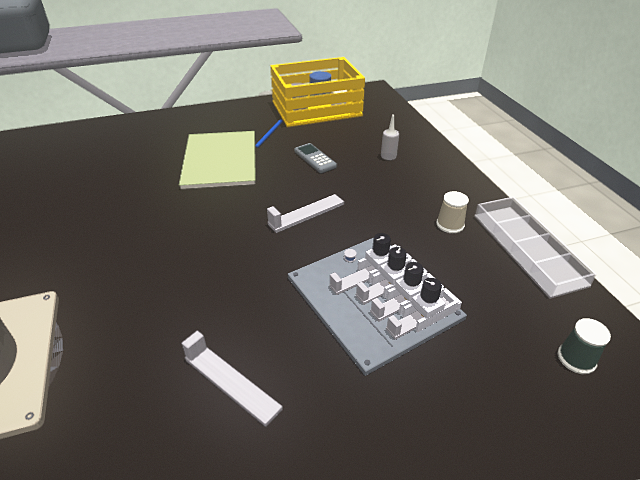

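View pics/top0.png

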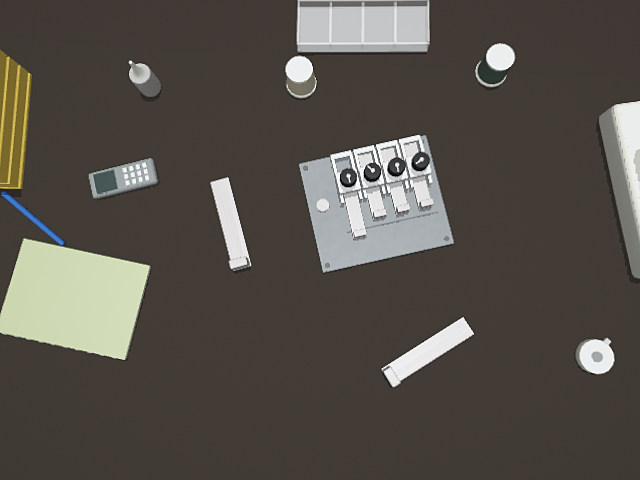

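The bars in the bed's lanes in the top view have their lugs at (360,232), (378,213), (403,209) and (427,203). The first one sticks out towards the robot, and it lies next to the bobbin at (323,205). The loose bars at (230,225) and (428,352) are outside the bed. I'll confirm this in a crop.

```bash
python3 - <<'E'
import cv2
im=cv2.imread("pics/top0.png"); c=im[125:285,290:470]; cv2.imwrite("pics/topc.png",cv2.resize(c,None,fx=3.75*1.0,fy=3.75,interpolation=cv2.INTER_CUBIC)[:600])
im=cv2.imread("pics/side0.png"); c=im[225:375,280:475]; cv2.imwrite("pics/sidec.png",cv2.resize(c,None,fx=4,fy=4,interpolation=cv2.INTER_CUBIC)[:600])
E
```

```text
(no output)
```

View pics/topc.png

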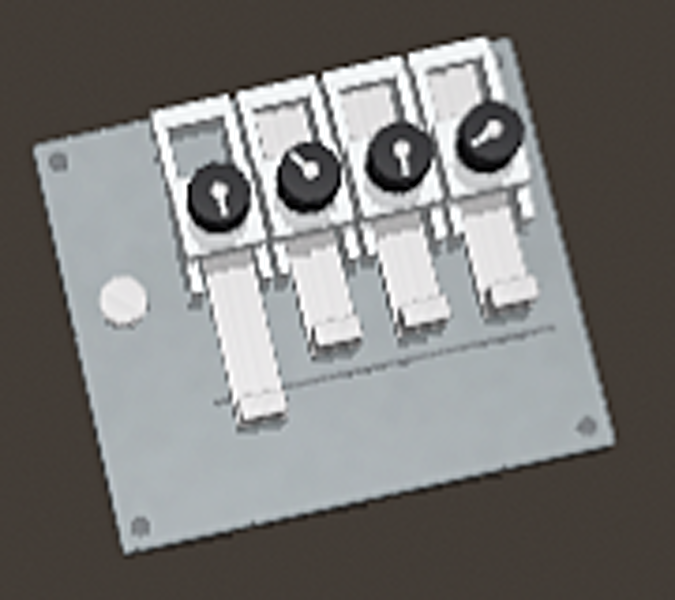

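View pics/sidec.png

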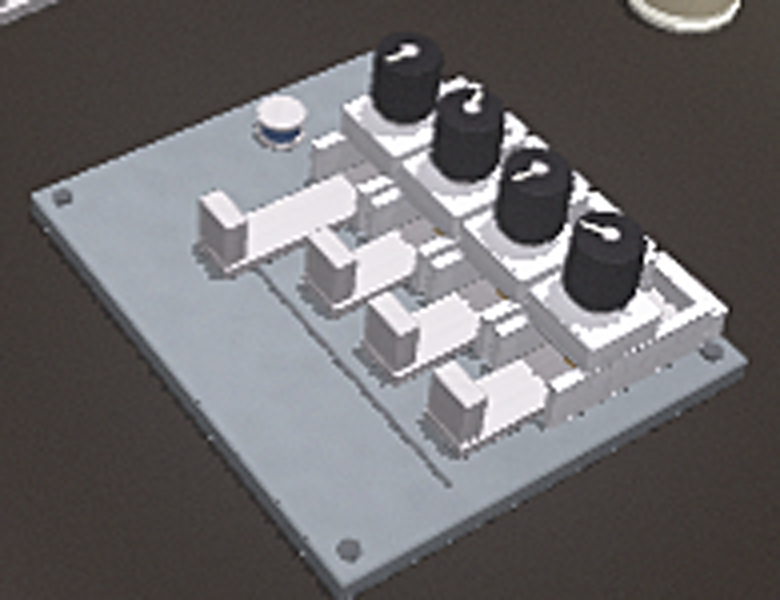

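```bash
cat > h.py <<'E'
import numpy as np
from scipy.spatial.transform import Rotation as R
from bench import *
def proj(n,P,c=None):
    c=c or get_calibration(n); P=np.atleast_2d(P)
    q=R.from_quat(c["attitude"]).inv().apply(P-c["xyz"])
    a=q[:,0]/-q[:,2]; b=-q[:,1]/-q[:,2]; f=1+c["k1"]*(a*a+b*b)
    return np.c_[c["cx"]+c["fx"]*a*f, c["cy"]+c["fy"]*b*f]
def ray(n,uv,z,c=None):
    from scipy.optimize import least_squares
    c=c or get_calibration(n)
    return least_squares(lambda p: (proj(n,[p[0],p[1],z],c)[0]-uv),[0.5,0.0],x_scale=.1).x
def bed(p,P):
    P=np.atleast_2d(P); c,s=np.cos(p[2]),np.sin(p[2])
    return np.c_[p[0]+c*P[:,0]-s*P[:,1], p[1]+s*P[:,0]+c*P[:,1], P[:,2]]
E
python3 - <<'E'
from h import *
from scipy.optimize import least_squares
m=1e-3
T=np.array([[35,147],[125,552],[615,443],[220,194],[311,174],[401,153],[490,134]])/3.75+[290,125]
TP=np.array([[55,128,12],[-130,128,12],[-130,-88,12],[0,57,80],[0,19,80],[0,-19,80],[0,-57,80]])*m
S=np.array([[32,195],[345,590],[748,362],[407,50],[472,108],[538,168],[607,232]])/4+[280,225]
SP=np.array([[-130,128,12],[-130,-88,12],[55,-88,12],[0,57,80],[0,19,80],[0,-19,80],[0,-57,80]])*m
ct,cs=get_calibration("top"),get_calibration("side")
f=lambda p:np.r_[(proj("top",bed(p,TP),ct)-T).ravel(),(proj("side",bed(p,SP),cs)-S).ravel()]
for w in ((1,1),(1,0),(0,1)):
    W=np.r_[np.ones(14)*w[0],np.ones(14)*w[1]]
    r=least_squares(lambda p:f(p)*W,[.5,0,.2],x_scale=.1); print(w,r.x.round(4)); 
    print(r.fun.reshape(-1,2).round(1).tolist())
E
```

```text
(1, 1) [ 0.6218 -0.0555  0.2389]
[[-0.4, -0.5], [0.3, 0.6], [1.1, -0.1], [0.5, -0.7], [0.5, -0.9], [0.8, -0.9], [1.5, -1.4], [-1.7, -0.9], [-1.1, -1.2], [-0.1, -1.3], [-0.2, 0.0], [-0.9, -0.2], [-0.6, -0.0], [0.1, 0.4]]
(1, 0) [ 0.6209 -0.0546  0.2363]
[[-0.9, -0.1], [-0.5, 1.0], [0.4, 0.6], [-0.2, -0.2], [-0.1, -0.3], [0.3, -0.2], [0.9, -0.7], [-0.0, -0.0], [-0.0, -0.0], [-0.0, -0.0], [-0.0, -0.0], [-0.0, -0.0], [-0.0, -0.0], [-0.0, 0.0]]
(0, 1) [ 0.6224 -0.0565  0.2397]
[[0.0, -0.0], [0.0, 0.0], [0.0, -0.0], [0.0, -0.0], [0.0, -0.0], [0.0, -0.0], [0.0, -0.0], [-1.3, -0.5], [-0.4, -0.6], [0.6, -0.9], [0.3, 0.4], [-0.2, 0.1], [0.1, 0.4], [0.8, 0.8]]
```

```bash
python3 - <<'E'
from h import *
p=[.6215,-.0555,.238]
c,s=np.cos(p[2]),np.sin(p[2])
def inv(w): d=np.array(w)-p[:2]; return np.array([c*d[0]+s*d[1],-s*d[0]+c*d[1]])
for n,uv,z in (("top",np.array([262,400])/3.75+[290,125],.04),("side",np.array([223,210])/4+[280,225],.04),("top",np.array([335,327])/3.75+[290,125],.04)):
    print(n,(inv(ray(n,uv,z))*1e3).round(1))
st=read_state(); r=R.from_quat(st["eef_rot"]).as_matrix(); print(r.round(3)); print("jaw yaw",np.arctan2(r[1,1],r[0,1]))
print("knob,lug,knobs",bed(p,np.array([[0,57,0],[-90,57,0],[-60,57,0]])*1e-3).round(4))
E
```

```text
top [-81.5  57.8]
side [-83.6  54.5]
top [-58.2  20.8]
[[-0.001  0.417 -0.909]
 [ 0.001 -0.909 -0.417]
 [-1.    -0.001  0.   ]]
jaw yaw -1.1410029792534595
knob,lug,knobs [[ 6.081e-01 -1.000e-04  0.000e+00]
 [ 5.206e-01 -2.130e-02  0.000e+00]
 [ 5.498e-01 -1.430e-02  0.000e+00]]
```

The third lug measures -58 in bed x against -60 expected. The slipped lug is at about -82, roughly 22 mm short, and both cameras agree. I'll move in behind it.

```bash
for i in 1; do :; done
python3 -m inch '[[[0.09,0.22,0,0,0,0.011,1],[0.19,0.45,0,0,0,0.022,1],[0.28,0.67,0,0,0,0.033,1],[0.378,0.897,0,0,0,0.0439,1]]]' 30
python3 -m inch '[[[0.09,0.22,0,0,0,0.011,1],[0.19,0.45,0,0,0,0.022,1],[0.28,0.67,0,0,0,0.033,1],[0.378,0.897,0,0,0,0.0439,1]]]'
python3 -m inch '[[[0.09,0.22,0,0,0,0.011,1],[0.19,0.45,0,0,0,0.022,1],[0.28,0.67,0,0,0,0.033,1],[0.378,0.897,0,0,0,0.0439,1]]]'
```

```text
time: 0.5
ee_pos: [0.3059, -0.4593, 0.2222]
eef_rot: [-0.663, -0.245, 0.663, -0.245]
ft_force: [0.6, -1.0, 0.7]
width: 0.063
time: 0.9
ee_pos: [0.3514, -0.3516, 0.2223]
eef_rot: [-0.623, -0.334, 0.623, -0.334]
ft_force: [-0.2, 0.9, -0.4]
width: 0.0309
time: 1.3
ee_pos: [0.3973, -0.2431, 0.2226]
eef_rot: [0.571, 0.417, -0.571, 0.417]
ft_force: [0.6, -0.4, -0.2]
width: 0.0025
```

```bash
python3 -m inch '[[[0.09,0.22,0,0,0,0.011,1],[0.19,0.45,0,0,0,0.022,1],[0.28,0.67,0,0,0,0.033,1],[0.378,0.897,0,0,0,0.0439,1]]]'
python3 -m inch '[[[0.09,0.22,0,0,0,0.011,1],[0.19,0.45,0,0,0,0.022,1],[0.28,0.67,0,0,0,0.033,1],[0.378,0.897,0,0,0,0.0439,1],[0.378,0.897,0,0,0,0.0439,1],[0.378,0.897,0,0,0,0.0439,1]]]'
```

```text
time: 1.7
ee_pos: [0.4424, -0.1354, 0.2226]
eef_rot: [0.508, 0.492, -0.508, 0.492]
ft_force: [0.4, -0.9, -0.0]
width: 0.0002
time: 2.3
ee_pos: [0.4872, -0.0287, 0.2224]
eef_rot: [0.436, 0.557, -0.436, 0.556]
ft_force: [-0.1, -0.8, -0.1]
width: 0.0003
```

```bash
python3 -m inch '[[[0,0,-0.3,0,0,0,1],[0,0,-0.6,0,0,0,1],[0,-0.01,-0.9,0,0,0,1],[0,-0.01,-0.9,0,0,0,1]]]'
python3 - <<'E'
from h import *; import cv2
st=read_state(); r=R.from_quat(st["eef_rot"]).as_matrix(); print("jaw yaw",np.arctan2(r[1,1],r[0,1]),st["ee_pos"])
for n,b in (("top",(290,125)),("side",(280,215))):
    im=camera(n)[b[1]:b[1]+160,b[0]:b[0]+200,::-1]; cv2.imwrite(f"pics/{n}1.png",cv2.resize(im,None,fx=3.7,fy=3.7))
E
```

```text
time: 2.7
ee_pos: [0.484, -0.032, 0.1107]
eef_rot: [0.436, 0.558, -0.439, 0.553]
ft_force: [-0.8, -0.4, 0.7]
width: 0.0001
jaw yaw 0.2368687467911252 [ 0.4839632  -0.03203781  0.11068778]
```

View pics/side1.png

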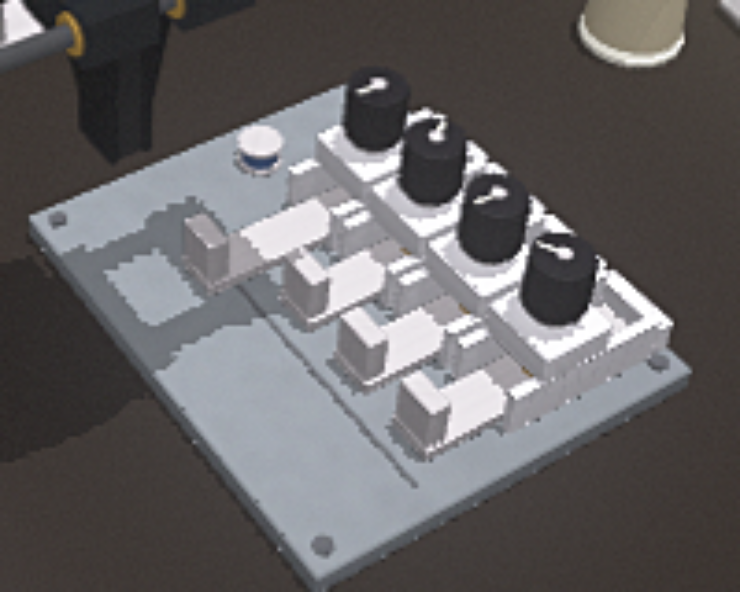

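View pics/top1.png

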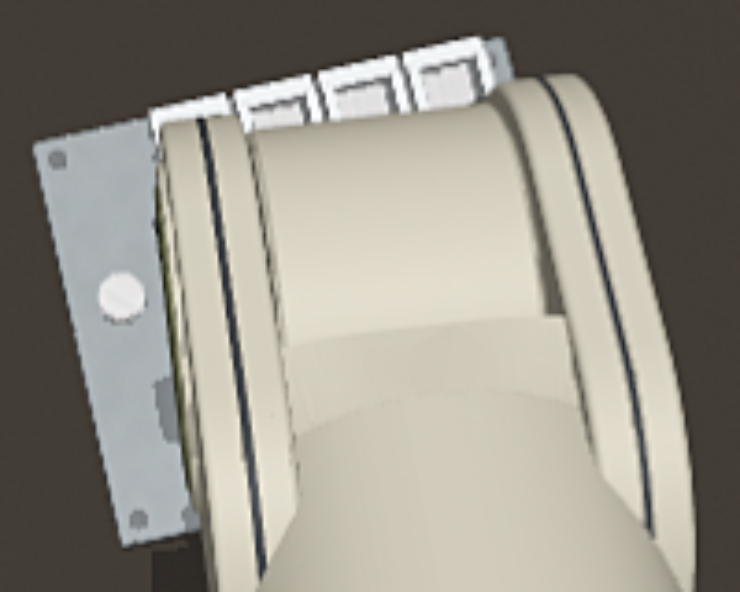

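The side view shows the shut fingers standing behind the slipped lug at (205,240), in line with its lane. I'll descend, then push in steps.

```bash
python3 -m inch '[[[0,0,-0.25,0,0,0,1],[0,0,-0.5,0,0,0,1],[0,0,-0.72,0,0,0,1],[0,0,-0.72,0,0,0,1],[0,0,-0.72,0,0,0,1]]]'
python3 - <<'E'
from h import *; import cv2
p=[.6215,-.0555,.238]
st=read_state(); d=st["ee_pos"][:2]-bed(p,[0,.057,0])[0,:2]; c,s=np.cos(.238),np.sin(.238)
print("rel lane",c*d[0]+s*d[1],-s*d[0]+c*d[1],st["ee_pos"],st["ft_force"],st["torque"])
im=camera("side")[215:375,280:480,::-1]; cv2.imwrite("pics/side2.png",cv2.resize(im,None,fx=3.7,fy=3.7))
E
```

```text
time: 3.3
ee_pos: [0.4885, -0.0313, 0.0302]
eef_rot: [0.438, 0.555, -0.437, 0.556]
ft_force: [-0.1, 0.1, -0.7]
width: 0.0007
rel lane -0.12350280911713483 -0.002142264731027632 [ 0.48854533 -0.03130558  0.0301995 ] [-0.06734982  0.14670228 -0.74214272] [-0.01747995 -0.18269871 -0.02390106]
```

View pics/side2.png

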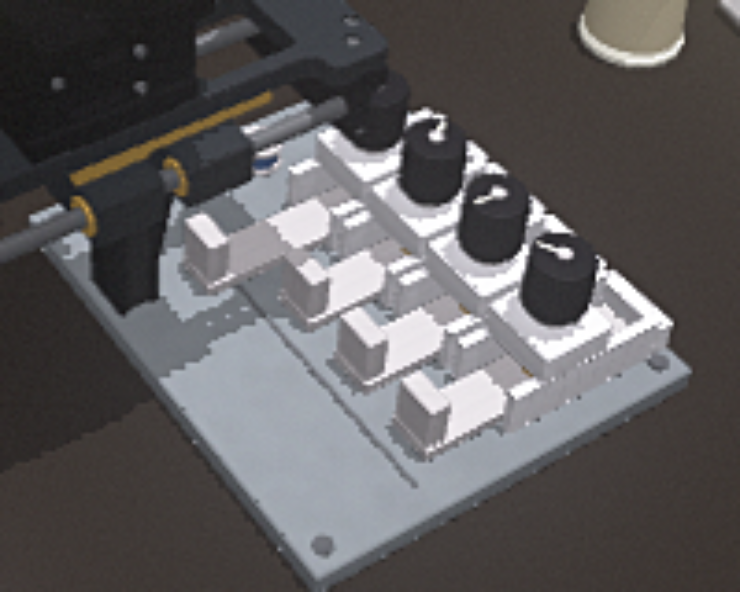

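```bash
python3 -m inch '[[[0.03,0.02,0,0,0,0,1],[0.06,0.03,0,0,0,0,1],[0.097,0.041,0,0,0,0,1],[0.097,0.041,0,0,0,0,1]]]'
python3 -m inch '[[[0.02,0.005,0,0,0,0,1],[0.04,0.01,0,0,0,0,1],[0.06,0.015,0,0,0,0,1],[0.08,0.02,0,0,0,0,1]]]'
python3 - <<'E'
from h import *; import cv2
im=camera("side")[215:375,280:480,::-1]; cv2.imwrite("pics/side3.png",cv2.resize(im,None,fx=3.7,fy=3.7))
E
```

```text
time: 3.75
ee_pos: [0.4998, -0.0259, 0.0286]
eef_rot: [0.437, 0.556, -0.437, 0.556]
ft_force: [0.4, 0.7, 0.9]
width: 0.0004
time: 4.15
ee_pos: [0.5087, -0.0238, 0.0281]
eef_rot: [0.437, 0.556, -0.437, 0.556]
ft_force: [-0.1, 0.4, 1.1]
width: 0.0005
```

View pics/side3.png

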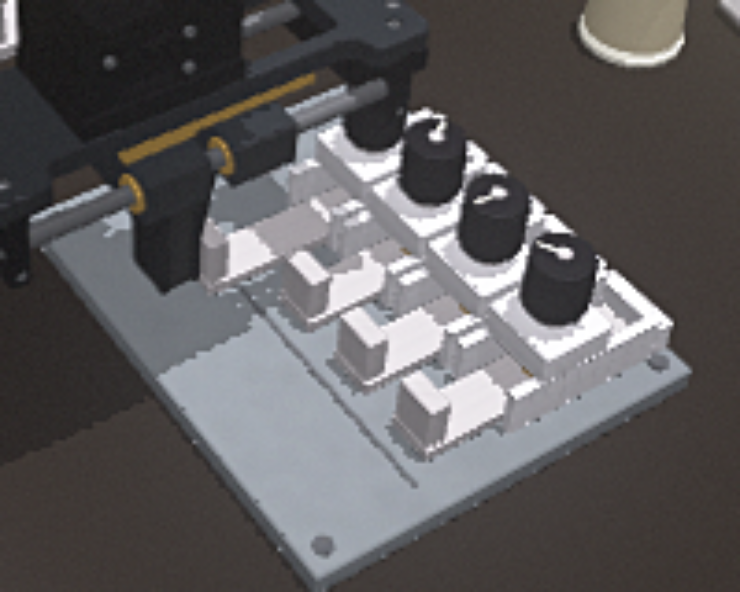

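```bash
python3 -m inch '[[[0.02,0.005,0,0,0,0,1],[0.04,0.01,0,0,0,0,1],[0.06,0.015,0,0,0,0,1],[0.08,0.02,0,0,0,0,1]]]'
python3 -m inch '[[[0.02,0.005,0,0,0,0,1],[0.04,0.01,0,0,0,0,1],[0.06,0.015,0,0,0,0,1],[0.07,0.017,0,0,0,0,1]]]'
```

```text
time: 4.6
ee_pos: [0.518, -0.0215, 0.0281]
eef_rot: [0.437, 0.556, -0.437, 0.556]
ft_force: [-1.2, -1.5, 0.5]
width: 0.0007
time: 5.0
ee_pos: [0.5267, -0.0193, 0.0281]
eef_rot: [0.437, 0.556, -0.437, 0.556]
ft_force: [-1.1, 0.2, 0.3]
width: 0.0008
```

```bash
python3 -m inch '[[[0.01,0.002,0,0,0,0,1],[0.02,0.005,0,0,0,0,1],[0.025,0.006,0,0,0,0,1]]]'
python3 - <<'E'
from h import *; import cv2
im=camera("side")[215:375,280:480,::-1]; cv2.imwrite("pics/side4.png",cv2.resize(im,None,fx=3.7,fy=3.7))
E
```

```text
time: 5.3
ee_pos: [0.5296, -0.0187, 0.0282]
eef_rot: [0.437, 0.556, -0.437, 0.556]
ft_force: [-1.5, 0.8, -0.2]
width: 0.0002
```

View pics/side4.png

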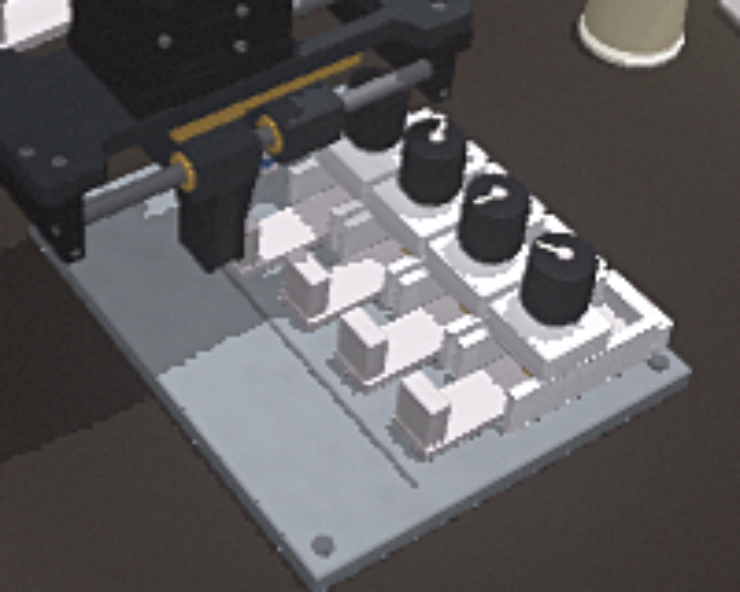

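```bash
python3 -m inch '[[[0.008,0.002,0,0,0,0,1],[0.016,0.004,0,0,0,0,1]]]'
python3 -m inch '[[[0.008,0.002,0,0,0,0,1],[0.016,0.004,0,0,0,0,1]]]'
```

```text
time: 5.55
ee_pos: [0.5315, -0.0183, 0.0282]
eef_rot: [0.437, 0.556, -0.437, 0.556]
ft_force: [-1.0, -0.2, -0.3]
width: 0.0006
time: 5.75
ee_pos: [0.5334, -0.0177, 0.0282]
eef_rot: [0.437, 0.556, -0.437, 0.556]
ft_force: [-0.8, 0.0, 0.7]
width: 0.0005
```

```bash
python3 -m inch '[[[0.008,0.002,0,0,0,0,1],[0.016,0.004,0,0,0,0,1]]]'
python3 -m inch '[[[0.008,0.002,0,0,0,0,1],[0.016,0.004,0,0,0,0,1]]]'
```

```text
time: 5.95
ee_pos: [0.5353, -0.0172, 0.0282]
eef_rot: [0.437, 0.556, -0.437, 0.556]
ft_force: [-1.0, -0.9, 1.0]
width: 0.0002
time: 6.15
ee_pos: [0.5372, -0.0167, 0.0282]
eef_rot: [0.437, 0.556, -0.437, 0.556]
ft_force: [-1.3, -0.6, 0.5]
width: 0.0005
```

```bash
python3 -m inch '[[[0.008,0.002,0,0,0,0,1],[0.016,0.004,0,0,0,0,1]]]'
python3 - <<'E'
from h import *; import cv2
im=camera("side")[215:375,280:480,::-1]; cv2.imwrite("pics/side5.png",cv2.resize(im,None,fx=3.7,fy=3.7))
E
```

```text
time: 6.35
ee_pos: [0.5375, -0.0167, 0.0279]
eef_rot: [0.436, 0.557, -0.438, 0.555]
ft_force: [-11.9, -1.8, 7.8]
width: 0.0004
```

View pics/side5.png

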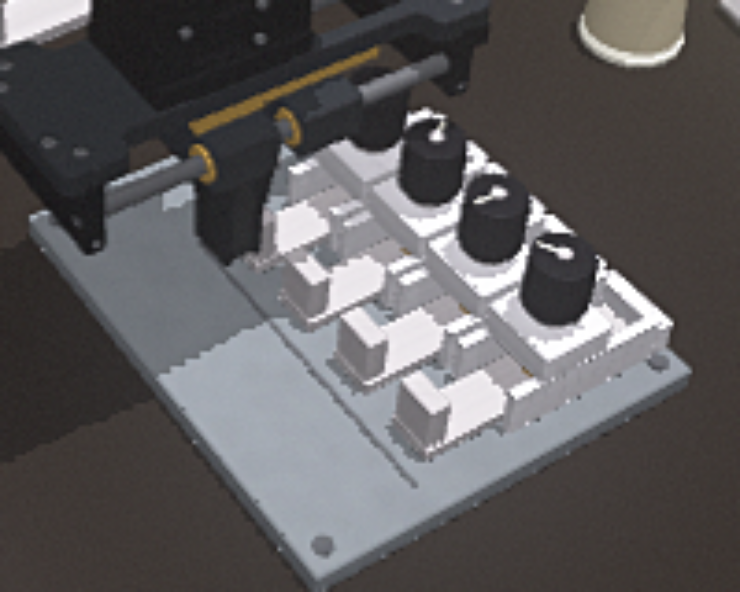

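The force rose sharply to 12 N, so the bar has stopped. I'll back off, rise, and check that the lugs line up.

```bash
python3 -m inch '[[[-0.1,-0.025,0,0,0,0,1],[-0.2,-0.05,0,0,0,0,1],[-0.2,-0.05,0.3,0,0,0,1],[-0.2,-0.05,0.65,0,0,0,0.8],[-0.2,-0.05,1,0,0,0,0.6],[-0.6,-0.15,1,0,0,0,0.5],[-0.9,-0.22,1,0,0,0,0.4],[-0.9,-0.22,1,0,0,0,0.4]]]'
python3 - <<'E'
from h import *; import cv2
for n,b in (("top",(290,125)),("side",(280,215))):
    f=camera(n)[:,:,::-1]; cv2.imwrite(f"pics/{n}6f.png",f); im=f[b[1]:b[1]+160,b[0]:b[0]+200]; cv2.imwrite(f"pics/{n}6.png",cv2.resize(im,None,fx=3.7,fy=3.7,interpolation=cv2.INTER_CUBIC))
E
```

```text
time: 7.2
ee_pos: [0.4274, -0.0444, 0.148]
eef_rot: [0.437, 0.555, -0.439, 0.556]
ft_force: [0.0, -0.6, 0.4]
width: 0.0328
```

View pics/side6.png

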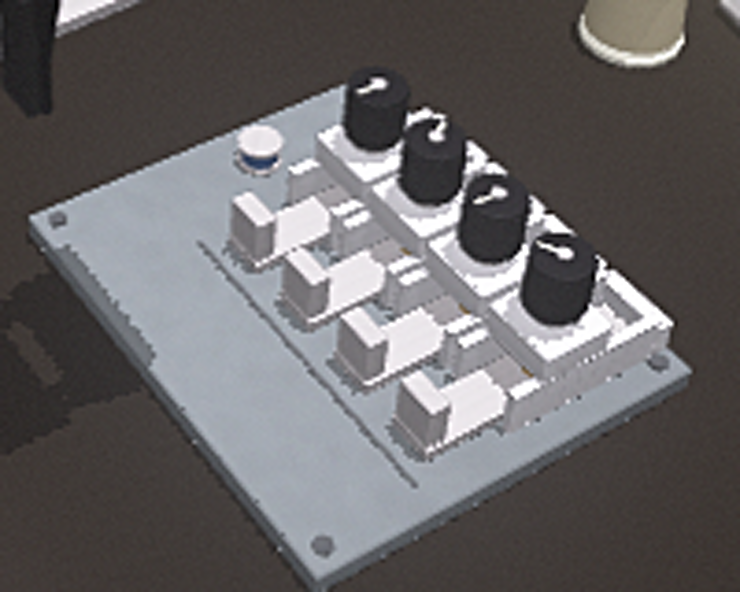

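View pics/top6.png

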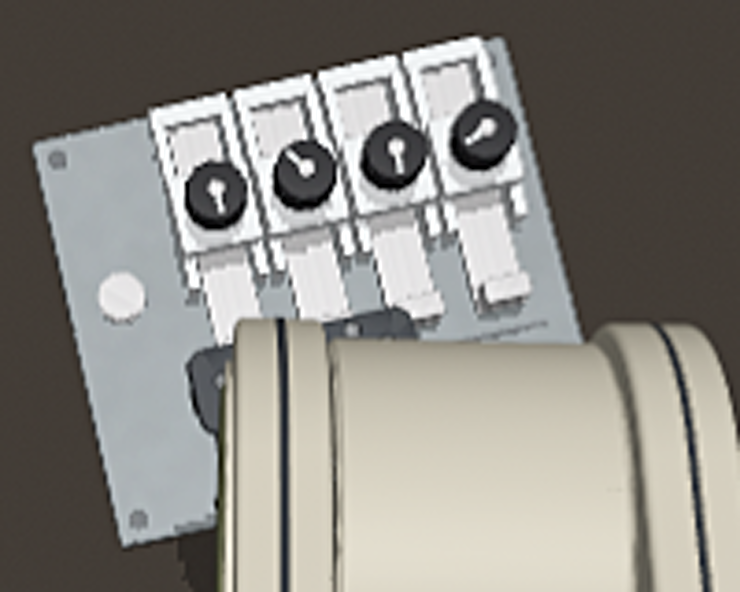

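The side view shows the four lug top corners in line at (231,196), (283,250), (336,313) and (398,373), so the bar is home. Next I'll go above the knob with the jaws along bed x, turned +0.4 rad.

```bash
python3 -m inch '[[[0.2,0.05,0,0,0,0.01,0.35],[0.4,0.1,0,0,0,0.02,0.35],[0.6,0.15,0,0,0,0.03,0.35],[0.753,0.185,0,0,0,0.03,0.35]]]'
python3 -m inch '[[[0.2,0.05,0,0,0,0.01,0.35],[0.4,0.1,0,0,0,0.02,0.35],[0.6,0.15,0,0,0,0.03,0.35],[0.753,0.185,0,0,0,0.0317,0.35],[0.753,0.185,0,0,0,0.0317,0.35],[0.753,0.185,0,0,0,0.0317,0.35]]]'
python3 - <<'E'
from h import *; import cv2
st=read_state(); r=R.from_quat(st["eef_rot"]).as_matrix(); print("jaw yaw",np.arctan2(r[1,1],r[0,1]),st["ee_pos"],st["torque"],st["joint_positions"].round(2))
im=camera("side")[195:355,280:480,::-1]; cv2.imwrite("pics/side7.png",cv2.resize(im,None,fx=3.7,fy=3.7))
E
```

```text
time: 7.7
ee_pos: [0.5237, -0.0194, 0.1479]
eef_rot: [0.383, 0.595, -0.381, 0.595]
ft_force: [0.7, -0.8, 0.1]
width: 0.0566
time: 8.3
ee_pos: [0.6121, 0.0025, 0.1474]
eef_rot: [0.322, 0.63, -0.321, 0.629]
ft_force: [-0.3, 0.8, -0.3]
width: 0.0563
jaw yaw 0.6261973560955467 [0.61210415 0.00246651 0.14739988] [ 0.05117089 -0.14841912 -0.01185028] [ 0.44  0.44 -0.67  1.56  0.28  1.24  0.35]
```

View pics/side7.png

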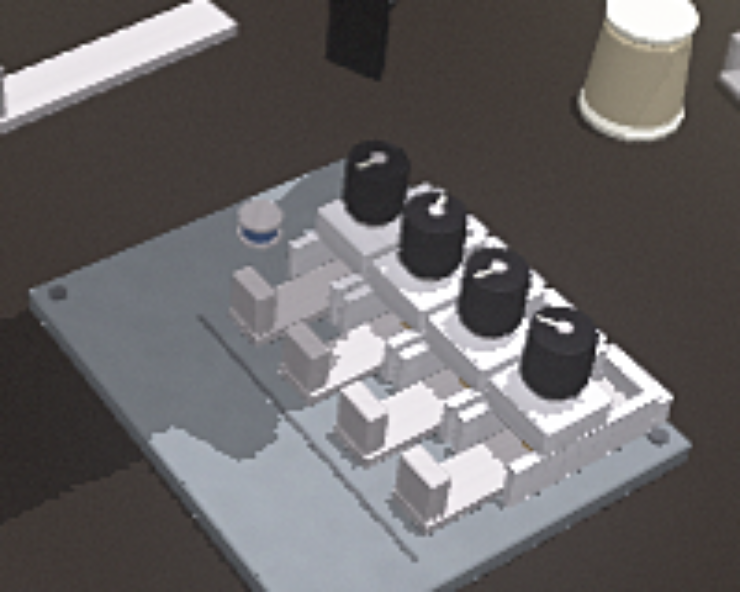

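```bash
python3 -m inch '[[[-0.034,-0.021,0,0,0,0,0.35],[-0.034,-0.021,-0.2,0,0,0,0.35],[-0.034,-0.021,-0.45,0,0,0,0.35],[-0.034,-0.021,-0.45,0,0,0,0.35],[-0.034,-0.021,-0.45,0,0,0,0.35]]]'
python3 - <<'E'
from h import *; import cv2
im=camera("side")[175:325,300:500,::-1]; cv2.imwrite("pics/side8.png",cv2.resize(im,None,fx=4,fy=4))
E
```

```text
time: 8.85
ee_pos: [0.6074, -0.0011, 0.0948]
eef_rot: [0.322, 0.63, -0.322, 0.629]
ft_force: [0.4, 0.4, 1.6]
width: 0.0567
```

View pics/side8.png

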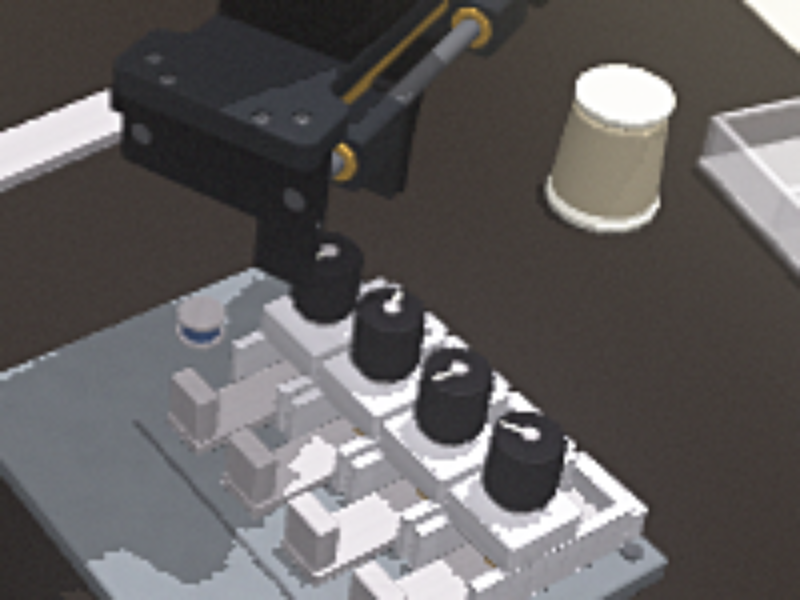

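```bash
python3 - <<'E'
from h import *
st=read_state(); t=st["ee_pos"]; r=R.from_quat(st["eef_rot"]).as_matrix(); y=r[:,1]; z=r[:,2]
for a in (-.028,-.04,.028,.04):
  for b in (-.0095,.0095):
    print(a,b,((proj("side",t+a*y+b*z)[0]-[300,175])*4).round(0))
print("knobtop",((proj("side",[[.608,0,.08]])[0]-[300,175])*4).round(0), st["torque"])
E
```

```text
-0.028 -0.0095 [269. 249.]
-0.028 0.0095 [313. 269.]
-0.04 -0.0095 [252. 266.]
-0.04 0.0095 [296. 287.]
0.028 -0.0095 [345. 173.]
0.028 0.0095 [388. 192.]
0.04 -0.0095 [361. 158.]
0.04 0.0095 [404. 176.]
knobtop [325. 250.] [ 0.05393432 -0.14291623 -0.016202  ]
```

The projected finger corners and knob top match the picture within about 1 px. I'll descend around the knob.

```bash
python3 -m inch '[[[0.008,0.008,-0.15,0,0,0,0.35],[0.008,0.008,-0.325,0,0,0,0.35],[0.008,0.008,-0.325,0,0,0,0.35],[0.008,0.008,-0.325,0,0,0,0.35]]]'
python3 -m inch '[[[0,0,0,0,0,0,0.6],[0,0,0,0,0,0,0.7],[0,0,0,0,0,0,0.7],[0,0,0,0,0,0,0.7]]]' 10
python3 - <<'E'
from h import *; import cv2
st=read_state();print(st["ee_pos"],st["ft_force"],st["torque"],st["width"])
im=camera("side")[175:325,300:500,::-1]; cv2.imwrite("pics/side9.png",cv2.resize(im,None,fx=4,fy=4))
E
```

```text
time: 9.3
ee_pos: [0.6093, 0.0002, 0.0567]
eef_rot: [0.322, 0.629, -0.322, 0.63]
ft_force: [-0.0, -0.4, 0.7]
width: 0.0564
time: 9.7
ee_pos: [0.6089, 0.0001, 0.0556]
eef_rot: [0.322, 0.629, -0.322, 0.63]
ft_force: [-0.3, 0.5, -0.2]
width: 0.0325
[6.08878400e-01 1.19810147e-04 5.55927316e-02] [-0.33542651  0.54984267 -0.21537879] [ 0.07240914 -0.15366927 -0.0253118 ] 0.032525226165813756
```

View pics/side9.png

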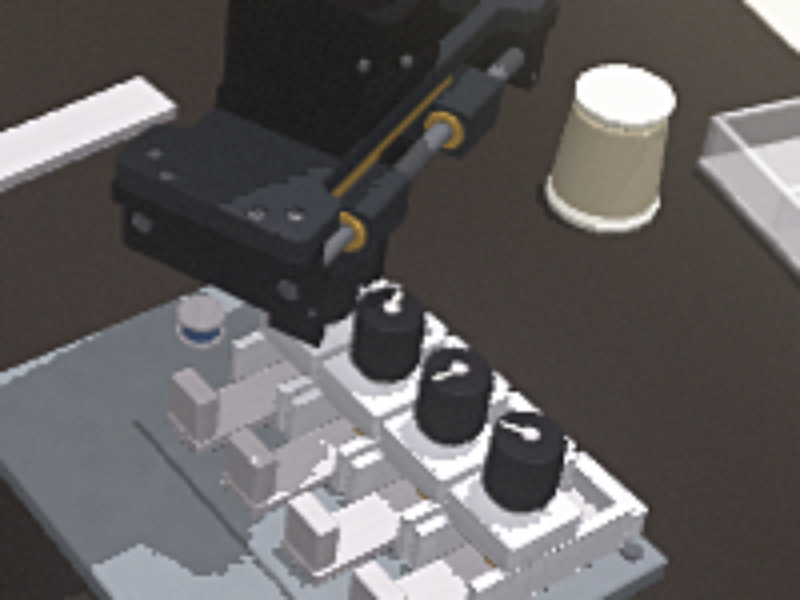

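```bash
python3 -m inch '[[[0,0,0,0,0,0,0.8],[0,0,0,0,0,0,0.8],[0,0,0,0,0,0,0.8]]]' 5
python3 -c "
from h import *
st=read_state();print(st['ee_pos'],st['ft_force'],st['torque'],st['width'])"
```

```text
time: 10.05
ee_pos: [0.6098, 0.001, 0.0556]
eef_rot: [0.322, 0.629, -0.321, 0.63]
ft_force: [5.6, 2.0, -2.8]
width: 0.0259
[0.60982477 0.00097111 0.05557062] [ 5.55716234  2.02536765 -2.78852024] [ 0.49539219 -1.19937679 -0.06036931] 0.025895112533536567
```

```bash
python3 -m inch '[[[0.011,0.008,0,0,0,0,0.8],[0.011,0.008,0,0,0,0,0.8],[0.011,0.008,0,0,0,0,0.8]]]' 5
python3 -c "
from h import *
st=read_state();print(st['ee_pos'],st['ft_force'],st['torque'],st['width'])"
```

```text
time: 10.35
ee_pos: [0.6099, 0.001, 0.0554]
eef_rot: [0.322, 0.63, -0.322, 0.63]
ft_force: [-2.3, -1.3, 5.4]
width: 0.0259
[0.60990021 0.00100779 0.05542146] [-2.34708986 -1.28300883  5.41529359] [-0.18142941  0.49755387  0.01276675] 0.025911486633805433
```

```bash
python3 -m inch '[[[-0.003,-0.002,0,0,0,0,0.9],[-0.003,-0.002,0,0,0,0,0.9],[-0.003,-0.002,0,0,0,0,0.9]]]' 30
python3 -c "
from h import *
st=read_state();print(st['ee_pos'],st['ft_force'],st['torque'],st['width'])"
python3 -m inch '[[[0,0,0,0,0,-0.008,0.9],[0,0,0,0,0,-0.016,0.9],[0,0,0,0,0,-0.024,0.9]]]'
python3 -c "
from h import *
st=read_state();print(st['ee_pos'],st['ft_force'],st['torque'],st['width']);r=R.from_quat(st['eef_rot']).as_matrix(); print('jaw yaw',np.arctan2(r[1,1],r[0,1]))"
```

```text
time: 10.65
ee_pos: [0.6099, 0.001, 0.0554]
eef_rot: [0.322, 0.629, -0.322, 0.63]
ft_force: [-0.8, 0.4, 5.4]
width: 0.0252
[0.60987193 0.00097097 0.05542752] [-0.84572184  0.36856828  5.40048391] [0.13665193 0.05497816 0.00821428] 0.025161282907994697
time: 10.95
ee_pos: [0.6097, 0.0009, 0.0554]
eef_rot: [0.369, 0.603, -0.369, 0.603]
ft_force: [-1.2, 0.3, 6.5]
width: 0.0254
[0.6097359  0.00089143 0.05543513] [-1.23274236  0.28761347  6.51580078] [0.01195369 0.29850614 0.00137131] 0.025425443873128995
jaw yaw 0.47302811625088137
```

```bash
cat > s.py <<'E'
from h import *
st=read_state();r=R.from_quat(st['eef_rot']).as_matrix(); print('t',st['time'],st['ee_pos'].round(4),'F',st['ft_force'].round(2),'M',st['torque'].round(4),'yaw %.3f jv7 %.3f w %.4f'%(np.arctan2(r[1,1],r[0,1]),st['joint_vel'][6],st['width']))
E
python3 -m inch '[[[0,0,0,0,0,-0.008,0.9],[0,0,0,0,0,-0.016,0.9]]]' >/dev/null;python3 s.py
python3 -m inch '[[[0,0,0,0,0,-0.008,0.9],[0,0,0,0,0,-0.016,0.9]]]' >/dev/null;python3 s.py
python3 -m inch '[[[0,0,0,0,0,-0.008,0.9],[0,0,0,0,0,-0.016,0.9]]]' >/dev/null;python3 s.py
```

```text
t 11.15 [0.6097 0.0008 0.0555] F [-1.93  0.09  6.76] M [-0.0989  0.3421  0.0879] yaw 0.372 jv7 -0.463 w 0.0254
t 11.35 [0.6095 0.0008 0.0554] F [-3.16 -0.38  6.58] M [-0.0761  0.5199  0.0336] yaw 0.272 jv7 -0.461 w 0.0251
t 11.55 [0.6094 0.0008 0.0554] F [-3.11  0.36  7.94] M [-0.0747  0.6455  0.0485] yaw 0.171 jv7 -0.462 w 0.0250
```

```bash
cat > s.py <<'E'
from h import *
st=read_state();r=R.from_quat(st['eef_rot']).as_matrix(); print('t %.2f'%st['time'],st['ee_pos'].round(4),'F',st['ft_force'].round(1),'Mz %.3f jt7 %.4f'%(st['torque'][2],st['joint_torque'][6]),'yaw %.3f jv7 %.3f w %.4f'%(np.arctan2(r[1,1],r[0,1]),st['joint_vel'][6],st['width']))
E
m(){ python3 s.py; }
python3 -m inch '[[[0,0,0,0,0,-0.006,0.9]]]' >/dev/null;m
python3 -m inch '[[[0,0,0,0,0,-0.006,0.9]]]' >/dev/null;m
python3 -m inch '[[[0,0,0,0,0,-0.006,0.9]]]' >/dev/null;m
python3 -m inch '[[[0,0,0,0,0,-0.006,0.9]]]' >/dev/null;m
python3 -m inch '[[[0,0,0,0,0,-0.006,0.9]]]' >/dev/null;m
python3 -m inch '[[[0,0,0,0,0,-0.006,0.9]]]' >/dev/null;m
python3 -m inch '[[[0,0,0,0,0,-0.006,0.9]]]' >/dev/null;m
python3 -m inch '[[[0,0,0,0,0,-0.006,0.9]]]' >/dev/null;m
```

```text
t 11.65 [0.6094 0.0008 0.0554] F [-4.7 -0.7  7.5] Mz 0.034 jt7 0.4878 yaw 0.134 jv7 -0.336 w 0.0251
t 11.75 [0.6093 0.0008 0.0554] F [-2.9 -0.3  8.1] Mz 0.036 jt7 0.6629 yaw 0.096 jv7 -0.345 w 0.0255
t 11.85 [0.6093 0.0007 0.0554] F [-4.7  0.2  8.4] Mz 0.055 jt7 0.6817 yaw 0.059 jv7 -0.347 w 0.0253
t 11.95 [0.6093 0.0008 0.0554] F [-3.5  0.1  8.6] Mz 0.058 jt7 0.6825 yaw 0.021 jv7 -0.347 w 0.0254
t 12.05 [0.6092 0.0008 0.0554] F [-4.6 -0.1  7.4] Mz 0.099 jt7 0.6825 yaw -0.016 jv7 -0.347 w 0.0252
t 12.15 [0.6092 0.0007 0.0554] F [-4.5 -0.7  8.4] Mz 0.041 jt7 0.6825 yaw -0.054 jv7 -0.347 w 0.0255
t 12.25 [0.6091 0.0008 0.0554] F [-4.7 -0.1  8.9] Mz 0.050 jt7 0.6824 yaw -0.092 jv7 -0.347 w 0.0253
t 12.35 [0.6091 0.0008 0.0554] F [-4.4 -0.8  8.3] Mz 0.045 jt7 0.6824 yaw -0.130 jv7 -0.347 w 0.0252
```

Joint 7's torque is very steady at 0.682 with a constant turning speed, so it makes a clean contact indicator, and the knob is still running free. I'll release, lift to check the pointer, and swing back.

```bash
python3 -m inch '[[[0,0,0,0,0,0,0.5],[0,0,0,0,0,0,0.4],[0,0,0,0,0,0,0.4]]]'
python3 s.py
python3 -m inch '[[[0,0,0.2,0,0,0.02,0.4],[0,0,0.5,0,0,0.04,0.4],[0,0,0.8,0,0,0.06,0.4],[0,0,0.8,0,0,0.08,0.4],[0,0,0.8,0,0,0.1,0.4],[0,0,0.8,0,0,0.12,0.4],[0,0,0.8,0,0,0.12,0.4],[0,0,0.8,0,0,0.12,0.4]]]'
python3 s.py
python3 - <<'E'
from h import *; import cv2
im=camera("side")[195:345,280:480,::-1]; cv2.imwrite("pics/side10.png",cv2.resize(im,None,fx=4,fy=4,interpolation=cv2.INTER_CUBIC))
E
```

```text
time: 12.65
ee_pos: [0.6095, 0.0008, 0.0548]
eef_rot: [-0.531, -0.467, 0.531, -0.467]
ft_force: [0.3, -0.4, -0.1]
width: 0.0418
t 12.65 [0.6095 0.0008 0.0548] F [ 0.3 -0.4 -0.1] Mz -0.012 jt7 -0.0037 yaw -0.128 jv7 -0.002 w 0.0418
time: 13.45
ee_pos: [0.6096, 0.0008, 0.1509]
eef_rot: [0.323, 0.629, -0.323, 0.629]
ft_force: [-0.4, -0.6, 0.7]
width: 0.052
t 13.45 [0.6096 0.0008 0.1509] F [-0.4 -0.6  0.7] Mz -0.001 jt7 0.3765 yaw 0.622 jv7 -0.006 w 0.0520
```

View pics/side10.png

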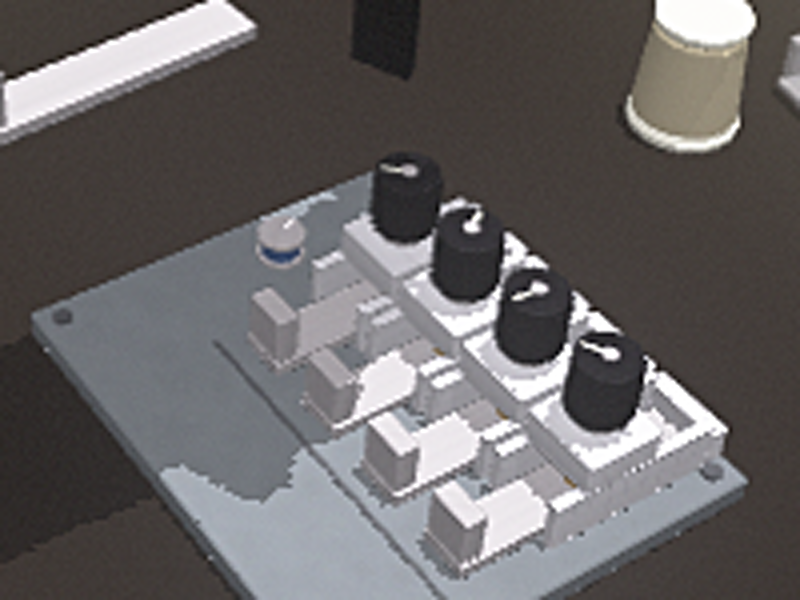

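The knob's pointer turned clockwise: it pointed down-left before and is now at (385,172), left and slightly up. The other three pointers are unchanged and the lugs are still in line. I'll go down for a second grip.

```bash
python3 -m inch '[[[0,0,-0.3,0,0,0,0.4],[0,0,-0.6,0,0,0,0.4],[0,0,-0.79,0,0,0,0.4],[0,0,-0.79,0,0,0,0.4],[0,0,-0.79,0,0,0,0.4]]]'
python3 -m inch '[[[0,0,0,0,0,0,0.8],[0,0,0,0,0,0,0.9],[0,0,0,0,0,0,0.9],[0,0,0,0,0,0,0.9],[0,0,0,0,0,0,0.9]]]' 30
python3 s.py
m(){ python3 s.py; }
python3 -m inch '[[[0,0,0,0,0,-0.006,0.9]]]' >/dev/null;m
python3 -m inch '[[[0,0,0,0,0,-0.006,0.9]]]' >/dev/null;m
python3 -m inch '[[[0,0,0,0,0,-0.006,0.9]]]' >/dev/null;m
python3 -m inch '[[[0,0,0,0,0,-0.006,0.9]]]' >/dev/null;m
python3 -m inch '[[[0,0,0,0,0,-0.006,0.9]]]' >/dev/null;m
```

```text
time: 14.0
ee_pos: [0.6099, 0.0011, 0.057]
eef_rot: [0.322, 0.629, -0.322, 0.629]
ft_force: [-0.3, -0.7, 0.4]
width: 0.0528
time: 14.5
ee_pos: [0.61, 0.0009, 0.0569]
eef_rot: [0.322, 0.629, -0.322, 0.63]
ft_force: [-0.2, -0.6, 2.6]
width: 0.0255
t 14.50 [0.61   0.0009 0.0569] F [-0.2 -0.6  2.6] Mz 0.015 jt7 0.0080 yaw 0.626 jv7 -0.000 w 0.0255
t 14.60 [0.61   0.0009 0.0569] F [ 0.1 -0.7  3.1] Mz 0.056 jt7 1.2628 yaw 0.588 jv7 -0.375 w 0.0251
t 14.70 [0.6099 0.0009 0.0568] F [-2.   0.2  2.8] Mz 0.001 jt7 0.7426 yaw 0.549 jv7 -0.348 w 0.0254
t 14.80 [0.6099 0.0008 0.0569] F [-0.6 -0.2  4.2] Mz 0.060 jt7 0.6870 yaw 0.511 jv7 -0.346 w 0.0251
t 14.90 [0.6098 0.0008 0.0569] F [-1.9 -0.6  3.5] Mz 0.038 jt7 0.6840 yaw 0.473 jv7 -0.345 w 0.0251
t 15.00 [0.6098 0.0008 0.0569] F [-2.1 -0.6  3.7] Mz 0.037 jt7 0.6838 yaw 0.436 jv7 -0.347 w 0.0253
```

Still free, at jt7 0.684. I'll keep going at the same speed.

```bash
m(){ python3 s.py; }
python3 -m inch '[[[0,0,0,0,0,-0.006,0.9]]]' >/dev/null;m
python3 -m inch '[[[0,0,0,0,0,-0.006,0.9]]]' >/dev/null;m
python3 -m inch '[[[0,0,0,0,0,-0.006,0.9]]]' >/dev/null;m
python3 -m inch '[[[0,0,0,0,0,-0.006,0.9]]]' >/dev/null;m
```

```text
t 15.10 [0.6097 0.0007 0.0568] F [-1.8 -1.   4. ] Mz 0.029 jt7 0.6836 yaw 0.398 jv7 -0.346 w 0.0253
t 15.20 [0.6097 0.0007 0.0569] F [-2.  -0.3  4.4] Mz 0.015 jt7 0.6835 yaw 0.360 jv7 -0.347 w 0.0251
t 15.30 [0.6097 0.0007 0.0569] F [-1.9 -0.5  4.8] Mz 0.083 jt7 0.6834 yaw 0.323 jv7 -0.346 w 0.0251
t 15.40 [0.6096 0.0007 0.0568] F [-3.1 -0.7  5. ] Mz 0.089 jt7 0.6833 yaw 0.285 jv7 -0.347 w 0.0255
```

```bash
m(){ python3 s.py; }
python3 -m inch '[[[0,0,0,0,0,-0.006,0.9]]]' >/dev/null;m
python3 -m inch '[[[0,0,0,0,0,-0.006,0.9]]]' >/dev/null;m
python3 -m inch '[[[0,0,0,0,0,-0.006,0.9]]]' >/dev/null;m
python3 -m inch '[[[0,0,0,0,0,-0.006,0.9]]]' >/dev/null;m
```

```text
t 15.50 [0.6096 0.0007 0.0568] F [-2.2 -0.7  4.7] Mz 0.075 jt7 0.6832 yaw 0.247 jv7 -0.347 w 0.0252
t 15.60 [0.6095 0.0007 0.0568] F [-3.4 -0.8  5.1] Mz 0.056 jt7 0.6832 yaw 0.209 jv7 -0.348 w 0.0252
t 15.70 [6.095e-01 6.000e-04 5.680e-02] F [-2.5 -0.5  5.3] Mz 0.055 jt7 0.6831 yaw 0.172 jv7 -0.347 w 0.0249
t 15.80 [6.094e-01 6.000e-04 5.680e-02] F [-3.3 -1.1  6.5] Mz -0.007 jt7 0.6789 yaw 0.134 jv7 -0.345 w 0.0252
```

```bash
m(){ python3 s.py; }
python3 -m inch '[[[0,0,0,0,0,-0.006,0.9]]]' >/dev/null;m
python3 -m inch '[[[0,0,0,0,0,-0.006,0.9]]]' >/dev/null;m
python3 -m inch '[[[0,0,0,0,0,-0.006,0.9]]]' >/dev/null;m
```

```text
t 15.90 [6.094e-01 6.000e-04 5.680e-02] F [-3.  -1.7  6.2] Mz 0.070 jt7 0.6673 yaw 0.096 jv7 -0.346 w 0.0254
t 16.00 [6.093e-01 6.000e-04 5.680e-02] F [-4.7 -1.1  5.8] Mz 0.068 jt7 0.6564 yaw 0.059 jv7 -0.346 w 0.0249
t 16.10 [6.093e-01 6.000e-04 5.680e-02] F [-3.3 -1.   5.7] Mz 0.150 jt7 0.6456 yaw 0.021 jv7 -0.349 w 0.0250
```

The pad made contact at yaw ≈ 0.145, and jt7 now shifts by 0.011 per row, close to the 0.012 expected from 80 N/rad. I estimate the knob torque at about 0.10 N m. I'm aiming for about 0.165, six more rows.

```bash
m(){ python3 s.py; }
python3 -m inch '[[[0,0,0,0,0,-0.006,0.9]]]' >/dev/null;m
python3 -m inch '[[[0,0,0,0,0,-0.006,0.9]]]' >/dev/null;m
python3 -m inch '[[[0,0,0,0,0,-0.006,0.9]]]' >/dev/null;m
python3 -m inch '[[[0,0,0,0,0,-0.006,0.9]]]' >/dev/null;m
python3 -m inch '[[[0,0,0,0,0,-0.006,0.9]]]' >/dev/null;m
python3 -m inch '[[[0,0,0,0,0,-0.006,0.9]]]' >/dev/null;m
```

```text
t 16.20 [6.092e-01 6.000e-04 5.680e-02] F [-5.  -0.7  6.2] Mz 0.121 jt7 0.6347 yaw -0.017 jv7 -0.346 w 0.0255
t 16.30 [0.6092 0.0007 0.0568] F [-4.4 -1.1  7. ] Mz 0.086 jt7 0.6241 yaw -0.054 jv7 -0.347 w 0.0252
t 16.40 [6.091e-01 6.000e-04 5.680e-02] F [-4.6 -1.4  6.8] Mz 0.093 jt7 0.6132 yaw -0.092 jv7 -0.346 w 0.0253
t 16.50 [6.091e-01 6.000e-04 5.680e-02] F [-5.5 -0.6  6.1] Mz 0.138 jt7 0.6025 yaw -0.130 jv7 -0.348 w 0.0252
t 16.60 [0.6091 0.0007 0.0568] F [-5.1 -0.5  7.1] Mz 0.115 jt7 0.5916 yaw -0.167 jv7 -0.349 w 0.0249
t 16.70 [0.609  0.0007 0.0568] F [-5.9 -1.2  7. ] Mz 0.163 jt7 0.5810 yaw -0.205 jv7 -0.347 w 0.0254
```

The joint torque gives about 0.16 N m, and the wrist moment of 0.14–0.18 (less its −0.015 bias) agrees. I'll release, lift clear and check.

```bash
python3 -m inch '[[[0,0,0,0,0,0,0.5],[0,0,0,0,0,0,0.4],[0,0,0,0,0,0,0.35],[0,0,0,0,0,0,0.35]]]'
python3 -m inch '[[[0,0,0.3,0,0,0,0.35],[0,0,0.65,0,0,0,0.35],[0,0,1,0,0,0,0.35],[0,0,1,0,0,0.02,0.35]]]'
python3 -m inch '[[[-0.4,0,0,0,0,0.02,0.35],[-0.8,0,0.2,0,0,0.03,0.35],[-1,0,0.2,0,0,0.03,0.35],[-1,0,0.2,0,0,0.03,0.35]]]'
python3 - <<'E'
from h import *; import cv2
for n,b in (("top",(290,125)),("side",(280,195))):
    im=camera(n)[b[1]:b[1]+150,b[0]:b[0]+200,::-1]; cv2.imwrite(f"pics/{n}11.png",cv2.resize(im,None,fx=4,fy=4,interpolation=cv2.INTER_CUBIC))
E
```

```text
time: 17.1
ee_pos: [0.6097, 0.0009, 0.0563]
eef_rot: [0.548, 0.447, -0.548, 0.447]
ft_force: [0.4, 0.1, 0.1]
width: 0.0491
time: 17.5
ee_pos: [0.6127, 0.0015, 0.1829]
eef_rot: [0.521, 0.478, -0.516, 0.483]
ft_force: [1.0, -0.8, -0.6]
width: 0.0565
time: 17.9
ee_pos: [0.4876, 0.0007, 0.2013]
eef_rot: [0.471, 0.526, -0.472, 0.528]
ft_force: [0.2, 0.0, 0.6]
width: 0.0565
```

View pics/side11.png

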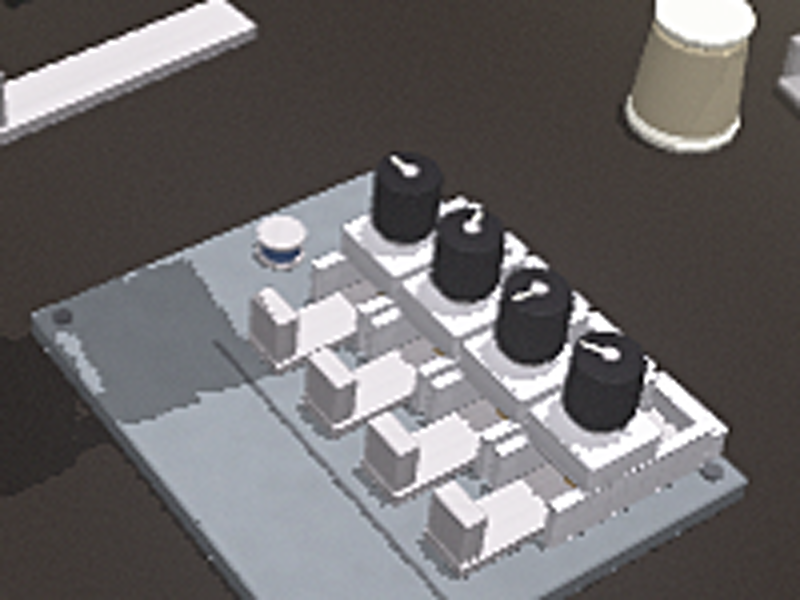

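View pics/top11.png

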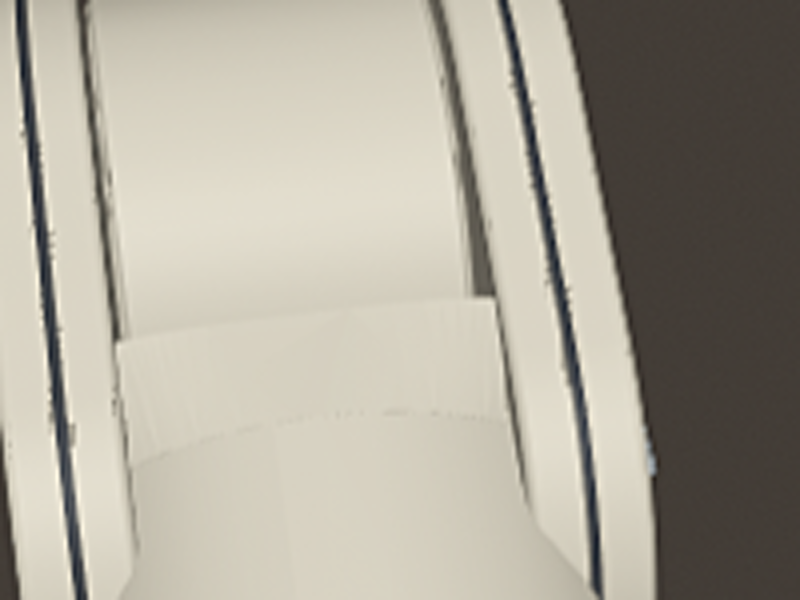

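The side view shows the knob's pointer turned about another 0.85 rad clockwise. The neighbours' pointers are unchanged, the four lugs are in line, and the robot is clear. The arm hides the bed in the top view. Handing in.

```bash
python3 -c "
from bench import *
print(close_job())"
```

```text
the job is handed in; nothing more can be done
None
```

I pushed the slipped bar (the lane next to the bobbin, bed y = +57 mm) fully home, clamped it with its own knob, and handed the job in at about 18 s of the 72 s allowed.

- **Bar home:** I pushed on its lug until it met the stop, where the force jumped from about 1 N to 12 N. The side view then showed its lug in line with the other three, and it was still in line after clamping.
- **Knob:** I turned it clockwise in two grips, about 1.59 rad in all. The pad met the bar about 0.35 rad before the end.
- **Clamping torque:** The rise in joint-7 torque puts it at about 0.16 N m while turning, inside the 0.13–0.22 N m snug range. The wrist moment was noisier (last readings about 0.13–0.18 N m after removing its offset) but agrees.
- **Last look:** The side view showed the other three knob pointers unmoved, and the robot was clear of everything. The arm hid the bed in the top view, so this final check rests on the side camera alone. I did not test the clamp again after letting go.
- **One disagreement:** The first grip found the knob about 2 mm off my position from the cameras. I re-centred by feel before tightening the grip.

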